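Slide the candlestick home into its dowel bay and switch on the shelf light

ROBOT

A 6-joint arm with a two-finger parallel gripper is mounted at the origin on the work surface. World frame = base frame: x ahead of the robot, y to its left, z up, the work surface at z = 0. Lengths are in m, angles in rad, forces in N, time in s.
With the tool pointing down it reaches from about 0.3 to 0.875 m from the base axis. Payload 6.4 kg.
Tool frame: the origin (TCP) lies between the finger pads; the fingertips stand ctrl.tip_extent ahead of it and the grasp point (between the pads) is the TCP (ctrl.tip_extent is the distance from the TCP to the fingertips, in m); z points along the fingers, y is the line along which they close (so a half turn about z gives the same grasp; the last joint's range is limited). The gripper opens to 85 mm and grips with 20 to 120 N. Pads are 22 mm wide; open, the fingers measure 114 mm over their backs; the gripper's body (76 mm by 85 mm) begins 54 mm behind the grasp point. The pads swing forward as they close: fully open they stand 13 mm farther back than shut.
Start: joints at [-1.484, 0.181, 1.607, -0, 1.354, -0.206], TCP at [0.166, -0.551, 0.25] pointing down, gripper open.
Joint ranges: [-2.99, 2.99], [-0.89, 2.07], [0.3, 2.58], [-1.14, 4.28], [0, 2.63], [-3.12, 3.12]. Speed limits (rad/s): [2.57, 2.57, 3.01, 3.14, 3.14, 3.14].

INTERFACE

Orientations are given as a unit quaternion [w, x, y, z].
In Python, from bench import ctrl gives the robot as it stands.
- The arm moves only by the tool send_rows, never from a script. Its arguments are lists of equal length, an entry for each row: "dr": the turn, a rotation vector about the tool's x, y, z in units of 6 degrees (1.0 is 6 degrees), a list of three; "xyz": the shift along the tool's x, y, z in cm, a list of three; "jaw": the opening in per cent of the stroke, from 0 (shut) to 100 (fully open). In form: {"dr": [[wx, wy, wz], ...], "xyz": [[dx, dy, dz], ...], "jaw": [jaw, ...]}. A call has exactly 8 rows; each row is the pose to reach, as a shift and turn from the pose commanded when the call began, along the tool's axes at that moment; what a row does not reach only later rows make up. A row lasts 1/8 s, in which the tool goes at most 62.5 mm and 10.7 degrees, less where a joint would pass 70% of its speed; a pose out of reach is approached as far as the arm can. A call with a gripper value outside its range is refused whole. The fingers move at their own pace and stop on an object; the grip force is fixed at half the most. Time passes only in rows, so rows that repeat a pose let the fingers close, or fill a call up. It gives the time, the measured TCP pose, the force, the opening and the grip force at its end, in the units of the state.
- ctrl.get_obs(): the state, without advancing time (a new reading comes with each control period).
- ctrl.camera(name): name is "scene" or "top" or "wrist"; returns the picture (400x640x3 uint8, red, green, blue); there is no depth.
- ctrl.calibration(name): a dict with "camera_matrix" (3x3 intrinsics, pixels), "world_from_camera" (4x4, takes a point from camera to world coordinates). Camera axes: x right, y up, looking along -z (the intrinsics and any distortion apply to the point x, -y, -z); pixel columns grow to the right and rows downward; lengths in m; the calibration is good to about 2 mm. A picture is of the moment at which its call begins: read the wrist's pose just before it. calibration takes no time and is no camera call; for the wrist camera it gives the pose at the moment of the call.
- ctrl.hand_in(): hands the job in; it is judged then, once.
The state is a dict: "time_s": time; "q": joint angles; "dq": joint speeds; "joint_efforts": joint torques, N m; "eef_pos": TCP position; "eef_rot": TCP orientation; "wrist_force": force on the tool from outside, world axes, zero at the start; "torque": the same for the moment, N m; "opening": opening from 0.0 (shut) to 1.0 (fully open); "grasp_force": force on a finger pad.
Only numpy, scipy, OpenCV 4.12 (cv2) and the standard library are available. Lean on these libraries where they do the work, as an engineer would, in place of code of your own. Each camera call takes 0.05 s, during which the arm holds its last target. There are 200 camera calls.

TASK

Get the display on the hallway shelf ready: push the tall candlestick low on its foot so that it slides upright, without tipping it or picking it up, between the two side dowels of the bay until it rests against the bay's two back dowels. Then flip the small toggle switch fully over to light the LED strip. Use the fingertips only to push: lift nothing, and leave everything else where it lies.

Things in the scene. Friction and masses are not known exactly. Their poses are not given: they have to be found in the camera images.
- candlestick: Tall steel candlestick with white candle, 225 mm tall, about 0.4 kg, loose on the shelf. Foot: plain upright cylinder, diameter 60 mm, from the shelf to 40 mm up; it then narrows to a 20 mm stem (90 to 150 mm up), a 38 mm cup (165 to 180) and a 22 mm candle. Pushed higher than about 40 mm it may topple. Origin: centre of the underside, z up its axis.
- bay: Four fixed upright wooden dowels, each 16 mm thick and 45 mm tall, standing in the flat shelf (no step). Origin, on the shelf: where the candlestick's foot centre is when it rests against both back dowels. x points into the bay; the open mouth is at -x. Dowel centres (x, y in mm): back pair (31, -22), (31, 22); side pair (-12, -58), (-12, 58), 100 mm clear between them.
- toggle_base: White plastic block of the toggle switch, 70 x 50 x 25 mm (x, y, z), fixed to the shelf, left or right of the bay. Origin: centre of the underside. Its x axis is the way the lever must be flipped (from its -x to its +x side).
- toggle_tip (a point): Centre of the steel ball, 26 mm in diameter, at the end of the toggle's lever. The ball's centre swings in the block's x-z plane, 50 mm from the hinge, which lies 22 mm above the shelf over the block's centre.
- toggle (a joint): Angle of the toggle lever, rad: 0 = off, leaning 0.5 rad from upright to the block's -x side; 1.0 = on, at its stop, leaning 0.5 rad to +x. It needs about 1.5 N at the ball and stays where it is left.
- ring_bowl: Glass bowl, 90 mm across and 35 mm high, standing loose beside the bay on the side far from the robot. Origin: centre of the underside. Leave alone.
- car_key: Car key with black head, about 85 mm long in all, 13 mm high, lying loose beside the bay on the robot's side. Origin: on the shelf under the head, blade along its +x. Leave alone.
- spray_can: Plain aluminium bottle with cap, 54 mm in diameter, 190 mm tall, standing loose behind the bay. Origin: centre of the underside. Leave alone.
- ice_scraper: Grey plastic ice scraper lying loose, about 200 mm long, up to 90 mm wide, 16 mm high. Origin near its middle, on the shelf; handle to its -x, blade to its +x. Leave alone.
- bottle_opener: Flat steel bottle opener lying loose, 130 mm long, up to 40 mm wide, 6 mm high. Origin near its middle, its ring end to its +x. Leave alone.
- glasses_case: Black rounded glasses case, 55 x 150 x 45 mm (x, y, z), lying loose. Origin: centre of the underside. Leave alone.
There are look-alikes about, which are no part of the job. What is shaped like the toggle_base but orange or pink is not meant.

How it is judged:
By the outcome, as a careful person would: the job done as asked, in the order asked, and still so for the second after the job is handed in, with the robot touching nothing.
It also fails if it takes over 69 s, if anything falls off the work surface, if the arm or the gripper's body presses on something with over 40 N, if the wrist force passes 120 N, or if a joint passes its speed limit or range.

## Working session

There is one attempt and no reset: what is moved stays moved. The work goes in short steps, Python scripts to look and compute and a tool call to move; the robot and the scene stay as the last step left them, time stands still between calls to the robot, and variables do not carry over. Pictures are saved under pics/ and viewed, at most 13 in all, crops included, and the job is handed in when it is done.

Besides the shell and the picture viewer there is one more tool, called after "Call:" by a JSON object that holds its "name" and its "arguments". send_rows: Moves the arm, as the interface text tells. Its arguments: {"type":"object","properties":{"dr":{"type":"array","items":{"type":"array","items":{"type":"number"}}},"xyz":{"type":"array","items":{"type":"array","items":{"type":"number"}}},"jaw":{"type":"array","items":{"type":"number"}}},"required":["dr","xyz","jaw"]}

```bash
mkdir -p pics; python3 - <<'E'
from bench import ctrl
import cv2,numpy as np
print(ctrl.tip_extent, ctrl.get_obs())
for n in("scene","top"):
    im=ctrl.camera(n); cv2.imwrite(f"pics/{n}0.png",im[...,::-1]); c=ctrl.calibration(n); print(n,{k:np.round(v,4).tolist() if not isinstance(v,str) else v for k,v in c.items()})
E
```

```text
0.019 {'time_s': 0.0, 'q': array([-1.48428424e+00,  1.81539132e-01,  1.60801712e+00, -1.81249083e-05,
        1.35377291e+00, -2.06278451e-01]), 'dq': array([ 0.00037222,  0.00048803, -0.00160364, -0.00045548,  0.00019749,
       -0.00015197]), 'joint_efforts': array([ 9.23700900e-04, -4.44865179e+01, -3.51333904e+01, -2.13350595e-04,
        9.09615046e-03,  1.53629122e-05]), 'eef_pos': array([ 0.16593721, -0.54999559,  0.24938078]), 'eef_rot': array([-8.67230096e-04,  9.89302678e-01,  1.45874798e-01,  4.31305994e-05]), 'wrist_force': array([-0.47631339, -0.26553941,  0.02519164]), 'torque': array([-0.01171181,  0.05119851,  0.02294811]), 'grasp_force': 0.0, 'opening': 1.0021878964295519}
scene {'camera_matrix': [[406.5781, 0.0, 318.2915], [0.0, 406.5781, 191.6878], [0.0, 0.0, 1.0]], 'world_from_camera': [[0.7404, -0.5551, 0.379, 1.0531], [0.672, 0.5991, -0.4353, -0.4625], [0.0146, 0.577, 0.8166, 1.0319], [0.0, 0.0, 0.0, 1.0]]}
top {'camera_matrix': [[369.3785, 0.0, 315.5455], [0.0, 369.3785, 195.8436], [0.0, 0.0, 1.0]], 'world_from_camera': [[-0.0156, 0.9823, -0.1868, 0.4247], [-0.9998, -0.0129, 0.0161, 0.0418], [0.0135, 0.187, 0.9823, 1.0068], [0.0, 0.0, 0.0, 1.0]]}
```

View pics/scene0.png

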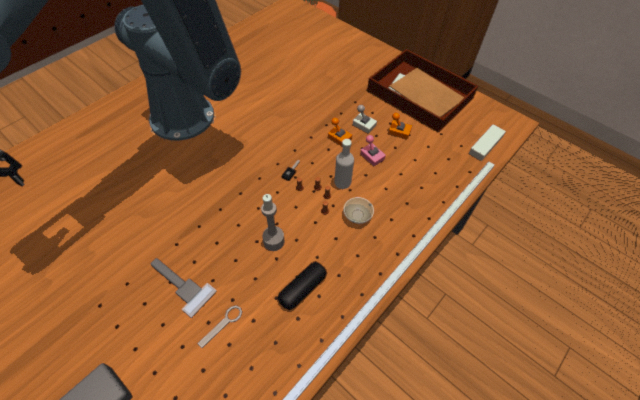

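View pics/top0.png

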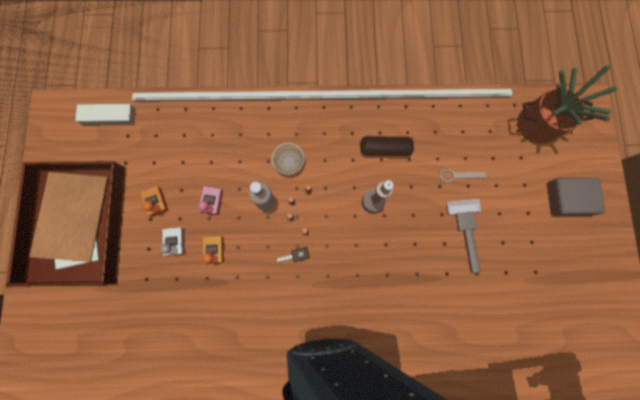

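Scene picture: the candlestick is at about (273,240), the dowels near (299,185), (318,185), (327,193) and (325,208), and the bottle at (344,170). The toggle look-alikes are white (365,120), orange (340,132) and (399,125), and pink (372,150).

Top picture: the candlestick foot is at (375,203), the dowels at (308,190), (292,201), (290,217) and (305,231), and the key at (299,255). The toggles are white (172,240), orange (152,200) and (212,250), and pink (209,201). Only the white one fits the description, so I'll confirm it with an enlarged crop.

```bash
python3 - <<'E'
import cv2,numpy as np
t=cv2.imread("pics/top0.png");s=cv2.imread("pics/scene0.png")
def cr(im,x,y,w,h,k): return cv2.resize(im[y:y+h,x:x+w],None,fx=k,fy=k,interpolation=cv2.INTER_CUBIC)
# a: bay (top 270..400 x170..245)
cv2.imwrite("pics/c1.png",np.vstack([cr(t,270,170,130,75,6)[:,:780],cr(s,255,170,130,22,6)[:, :780]])[:600])
a=cr(t,140,220,66,50,6);b=cr(s,345,95,66,50,6)
c=cr(s,285,170,66,50,6);d=cr(s,245,215,66,50,6)
cv2.imwrite("pics/c2.png",np.vstack([np.hstack([a,b]),np.hstack([c,d])]))
E
```

```text
(no output)
```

View pics/c1.png

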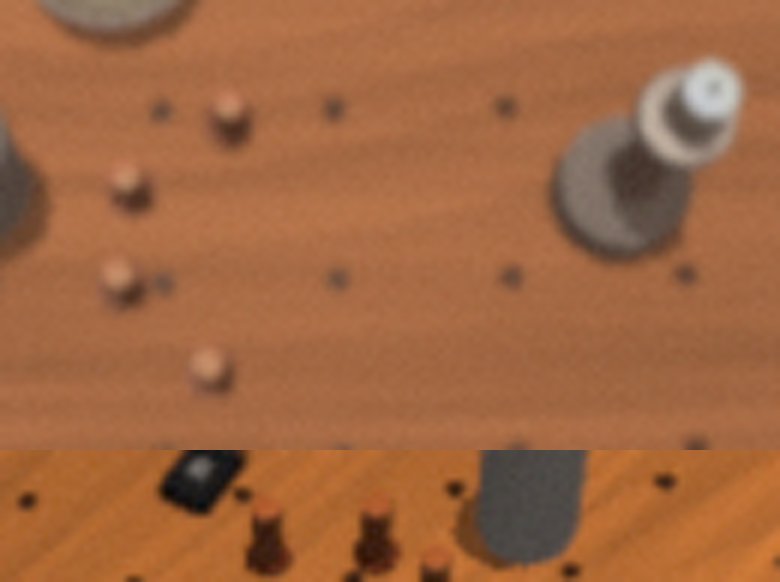

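View pics/c2.png

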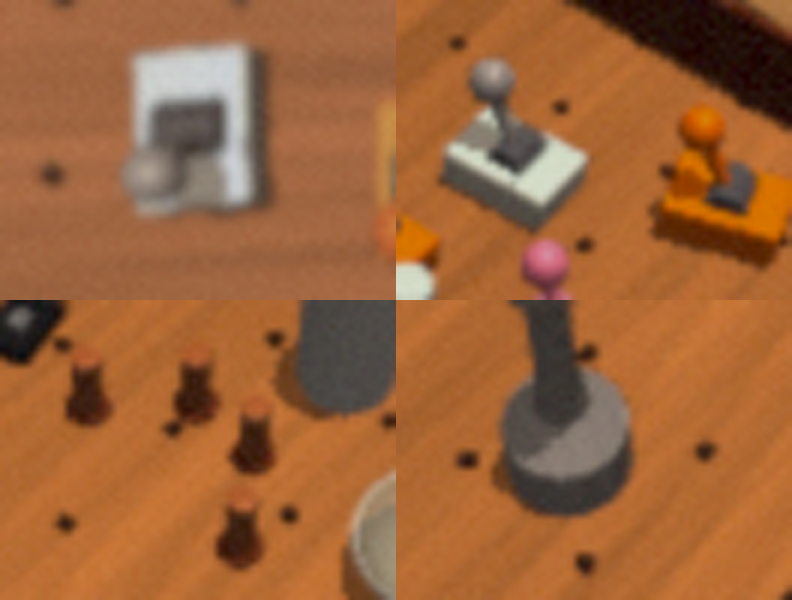

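White toggle confirmed: a white block with its steel ball leaning toward the robot side (top crop (152,174), scene crop (492,80)). The dowel tops and candlestick foot are clear, so I'll turn them into positions.

```bash
cat > h.py <<'E'
from bench import ctrl
import cv2,numpy as np
from scipy.optimize import least_squares
def ray(n,p):
    c=ctrl.calibration(n);K=np.array(c["camera_matrix"]);T=np.array(c["world_from_camera"])
    d=np.linalg.solve(K,[p[0],p[1],1.0]);d=T[:3,:3]@[d[0],-d[1],-d[2]];return T[:3,3],d
def onz(n,p,z):
    o,d=ray(n,p);return o+d*(z-o[2])/d[2]
def proj(n,X):
    c=ctrl.calibration(n);K=np.array(c["camera_matrix"]);T=np.array(c["world_from_camera"])
    q=(np.atleast_2d(X)-T[:3,3])@T[:3,:3];q=q*[1,-1,-1];u=q@K.T;return u[:,:2]/u[:,2:]
def tri(a,b):
    A=[];B=[]
    for n,p in(("top",a),("scene",b)):
        o,d=ray(n,p);d=d/np.linalg.norm(d);M=np.eye(3)-np.outer(d,d);A.append(M);B.append(M@o)
    return np.linalg.lstsq(np.vstack(A),np.hstack(B),rcond=None)[0]
def full(p,x0,y0,k=6): return (np.array(p)+.5)/k-.5+[x0,y0]
E
cat > m.py <<'E'
from h import *
np.set_printoptions(precision=4,suppress=True)
T=[full(p,270,170) for p in[(229,105),(129,182),(120,272),(210,362)]]
S=[full(p,285,170) for p in[(240,197),(256,107),(196,53),(87,58)]]
D=[]
for a,b in zip(T,S):
    u,v=onz("top",a,.045),onz("scene",b,.045);print(u[:2],v[:2],tri(a,b));D.append((u+v)[:2]/2)
D=np.array(D)
M=np.array([[-12,58],[31,22],[31,-22],[-12,-58]])/1000.
for order in(M,M[::-1]):
    f=lambda p:((order@np.array([[np.cos(p[2]),np.sin(p[2])],[-np.sin(p[2]),np.cos(p[2])]])+p[:2])-D).ravel()
    best=min((least_squares(f,[*D.mean(0),a]) for a in(0,1.5,3,-1.5)),key=lambda r:r.cost);print("bay",best.x,best.fun*1000)
print("foot",onz("top",full((625,182),270,170),.04),onz("scene",full((170,120),245,215),.04))
a,b=full((152,174),140,220),full((96,80),345,95);print("ball",tri(a,b))
for p in[(133,55),(247,47),(250,205),(137,213)]: print("baseT",onz("top",full(p,140,220),.025)[:2])
for p in[(47,150),(94,109),(191,158),(140,198)]: print("baseS",onz("scene",full(p,345,95),.025)[:2])
print("key",[onz("top",p,.01)[:2] for p in((300,255),(279,259),(308,252))],"bottle",onz("top",(264,205),0)[:2],"bowl",onz("top",(288,160),0.03)[:2])
print("orange",onz("top",(212,250),.025)[:2],"pink",onz("top",(209,201),.025)[:2],"case",onz("top",(387,147),.045)[:2])
E
python3 m.py
```

```text
[0.6316 0.0463] [0.6343 0.0477] [0.6328 0.0474 0.0434]
[0.5975 0.0908] [0.6042 0.0934] [0.6004 0.0934 0.0403]
[0.5576 0.0948] [0.5595 0.098 ] [0.5587 0.0962 0.0454]
[0.5177 0.0559] [0.5212 0.0582] [0.5191 0.0575 0.0433]
bay [0.5788 0.0826 4.6201] [  4.7272  42.2074  -2.9827 -42.3909  -4.4839 -42.6714   2.7394  42.8549]
bay [0.5771 0.0637 1.4822] [ 0.8633 -0.4009  0.9081  0.5152 -0.6079  0.0709 -1.1635 -0.1852]
foot [ 0.5955 -0.1291  0.04  ] [ 0.5983 -0.1273  0.04  ]
ball [0.4748 0.408  0.0659]
baseT [0.5281 0.434 ]
baseT [0.5309 0.3841]
baseT [0.4619 0.3792]
baseT [0.4592 0.428 ]
baseS [0.4667 0.3819]
baseS [0.4654 0.4268]
baseS [0.5317 0.4338]
baseS [0.5299 0.3885]
key [array([0.4544, 0.0693]), array([0.4447, 0.1252]), array([0.462 , 0.0479])] bottle [0.5923 0.1677] bowl [0.7114 0.0996]
orange [0.4704 0.2995] pink [0.6011 0.3123] case [ 0.7406 -0.171 ]
```

```bash
cat >> h.py <<'E'
from scipy.spatial.transform import Rotation as Ro
def goal(pos,yaw,tilt,tipfront=None):
    """tool x along heading yaw, fingers tilted forward by tilt. pos = TCP"""
    d=np.array([np.cos(yaw),np.sin(yaw),0]);u=np.array([0,0,1.])
    x=d*np.cos(tilt)+u*np.sin(tilt);z=d*np.sin(tilt)-u*np.cos(tilt)
    return np.array(pos),np.c_[x,np.cross(z,x),z]
def move(P,R):
    o=ctrl.get_obs();w=o["eef_rot"];R0=Ro.from_quat([w[1],w[2],w[3],w[0]])
    return dict(dr=np.round((R0.inv()*Ro.from_matrix(R)).as_rotvec()/np.radians(6),2).tolist(),xyz=np.round(R0.as_matrix().T@(P-o["eef_pos"])*100,2).tolist())
def stat():
    o=ctrl.get_obs();print("t",o["time_s"],"p",o["eef_pos"].round(4),"f",o["wrist_force"].round(1),"open",round(o["opening"],3),"q",o["q"].round(2),"tip",ctrl.tip_extent)
# TCP from wanted tip-front-corner point
def fromfront(pt,yaw,tilt,ext=.019,hw=.011):
    _,R=goal([0,0,0],yaw,tilt);return np.array(pt)-R@[hw,0,ext],R
E
python3 - <<'E'
from h import *
T=np.array(ctrl.calibration("wrist")["world_from_camera"]);o=ctrl.get_obs();w=o["eef_rot"];R0=Ro.from_quat([w[1],w[2],w[3],w[0]]).as_matrix()
print("cam in tool",R0.T@(T[:3,3]-o["eef_pos"]))
yaw=1.6745;d=np.array([np.cos(yaw),np.sin(yaw),0]);foot=np.array([.597,-.128,0])
P,R=fromfront(foot-d*.075+[0,0,.12],yaw,np.radians(40));print(P,move(P,R))
E
```

```text
cam in tool [ 0.07508828 -0.00033116 -0.12284629]
[ 0.60690039 -0.22312564  0.12748418] {'dr': [4.58, 5.54, -12.62], 'xyz': [51.65, -18.55, 12.25]}
```

Call:
{"name": "send_rows", "arguments": {"dr": [[0.6, 0.7, -1.6], [1.1, 1.4, -3.2], [1.7, 2.1, -4.7], [2.3, 2.8, -6.3], [2.9, 3.5, -7.9], [3.4, 4.2, -9.5], [4.0, 4.8, -11.0], [4.58, 5.54, -12.62]], "xyz": [[6, -2, 0], [12, -4.5, 0], [18, -6.5, 0], [24, -9, 0], [31, -11, 1], [38, -13.5, 2], [45, -16, 4], [51.6, -18.5, 6]], "jaw": [42, 42, 42, 42, 42, 42, 42, 42]}}

```text
time_s: 1.1
eef_pos: [0.5656, -0.2555, 0.2038]
eef_rot: [-0.251, 0.636, 0.694, 0.226]
wrist_force: [1.5, -0.8, -0.2]
opening: 0.417
grasp_force: 0.0
```

```bash
cat > p.py <<'E'
from h import *
import sys
# args: dist-behind-foot-centre(m) of front corner, z of front corner
yaw=1.6745;d=np.array([np.cos(yaw),np.sin(yaw),0]);foot=np.array([.597,-.128,0])
stat()
P,R=fromfront(foot-d*float(sys.argv[1])+[0,0,float(sys.argv[2])],yaw,np.radians(40),ext=ctrl.tip_extent);print(P,move(P,R))
E
python3 p.py .075 .12; python3 p.py .060 .02
```

```text
t 1.1 p [ 0.5656 -0.2555  0.2038] f [ 1.5 -0.8 -0.2] open 0.417 q [-0.81  0.63  1.24  0.42  1.83 -0.91] tip 0.019
[ 0.60690039 -0.22312564  0.12748418] {'dr': [0.05, 0.08, -0.13], 'xyz': [-2.64, 4.44, 7.69]}
t 1.1 p [ 0.5656 -0.2555  0.2038] f [ 1.5 -0.8 -0.2] open 0.417 q [-0.81  0.63  1.24  0.42  1.83 -0.91] tip 0.019
[ 0.60534763 -0.20820623  0.02748418] {'dr': [0.05, 0.08, -0.13], 'xyz': [-7.84, 4.47, 16.36]}
```

Call:
{"name": "send_rows", "arguments": {"dr": [[0, 0, 0], [0, 0, 0], [0, 0, 0], [0, 0, 0], [0, 0, 0], [0, 0, 0], [0, 0, 0], [0, 0, 0]], "xyz": [[0, 0, 0], [0, 0, 0], [0, 0, 0], [0, 0, 0], [0, 0, 0], [0, 0, 0], [0, 0, 0], [0, 0, 0]], "jaw": [42, 42, 42, 42, 42, 42, 42, 42]}}

```text
time_s: 2.1
eef_pos: [0.5642, -0.2565, 0.2043]
eef_rot: [-0.251, 0.638, 0.693, 0.226]
wrist_force: [0.1, 0.2, 0.2]
opening: 0.423
grasp_force: 0.0
```

```bash
python3 p.py .065 .022
```

```text
t 2.1 p [ 0.5642 -0.2565  0.2043] f [0.1 0.2 0.2] open 0.423 q [-0.82  0.63  1.24  0.42  1.83 -0.91] tip 0.019
[ 0.60586522 -0.21317936  0.02948418] {'dr': [0.06, 0.1, -0.18], 'xyz': [-8.02, 4.64, 15.99]}
```

Call:
{"name": "send_rows", "arguments": {"dr": [[0.06, 0.1, -0.18], [0.06, 0.1, -0.18], [0.06, 0.1, -0.18], [0.06, 0.1, -0.18], [0.06, 0.1, -0.18], [0.06, 0.1, -0.18], [0.06, 0.1, -0.18], [0.06, 0.1, -0.18]], "xyz": [[-1, 2, 2], [-2.2, 4, 4], [-3.5, 4.6, 7], [-5, 4.6, 10], [-6.5, 4.6, 13], [-7.2, 4.6, 14.5], [-7.8, 4.6, 15.5], [-8.0, 4.6, 15.8]], "jaw": [42, 42, 42, 42, 42, 42, 42, 42]}}

```text
time_s: 3.1
eef_pos: [0.6058, -0.2145, 0.0312]
eef_rot: [-0.254, 0.629, 0.698, 0.229]
wrist_force: [-0.4, -0.2, -0.5]
opening: 0.421
grasp_force: 0.0
```

```bash
python3 p.py .065 .02;python3 p.py .024 .02; python3 - <<'E'
from h import *
im=ctrl.camera("scene");im2=ctrl.camera("wrist")
a=cv2.resize(im[150:300,200:400],None,fx=4,fy=4)[:300,:800];b=cv2.resize(im[150:300,200:350],(500,500))
cv2.imwrite("pics/d1.png",np.hstack([cv2.resize(im[150:290,200:340],(400,400)),cv2.resize(im2,(400,400))])[...,::-1])
E
```

```text
t 3.1 p [ 0.6058 -0.2145  0.0312] f [-0.4 -0.2 -0.5] open 0.421 q [-0.73  0.87  1.23  0.45  1.6  -0.96] tip 0.019
[ 0.60586522 -0.21317936  0.02748418] {'dr': [0.01, -0.0, 0.0], 'xyz': [-0.13, 0.02, 0.37]}
t 3.1 p [ 0.6058 -0.2145  0.0312] f [-0.4 -0.2 -0.5] open 0.421 q [-0.73  0.87  1.23  0.45  1.6  -0.96] tip 0.019
[ 0.60162098 -0.17239963  0.02748418] {'dr': [0.01, -0.0, 0.0], 'xyz': [3.01, 0.02, 3.0]}
```

View pics/d1.png

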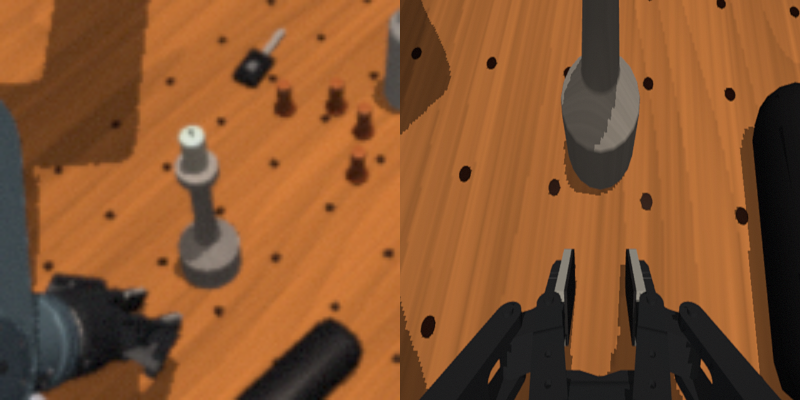

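The pictures show the fingertips lined up with the foot: in the wrist half, the stem and the finger gap both sit near column 600, and the bay is open ahead. I'll start a slow push along the line.

Call:
{"name": "send_rows", "arguments": {"dr": [[0, 0, 0], [0, 0, 0], [0, 0, 0], [0, 0, 0], [0, 0, 0], [0, 0, 0], [0, 0, 0], [0, 0, 0]], "xyz": [[0.6, 0, 0.85], [1.35, 0, 1.5], [2.1, 0, 2.15], [2.6, 0, 2.57], [2.9, 0, 2.82], [3.2, 0, 3.1], [3.6, 0, 3.4], [4.0, 0, 3.75]], "jaw": [42, 42, 42, 42, 42, 42, 42, 42]}}

```text
time_s: 4.2
eef_pos: [0.6, -0.1601, 0.0281]
eef_rot: [-0.254, 0.629, 0.698, 0.229]
wrist_force: [1.2, -2.0, -0.1]
opening: 0.419
grasp_force: 0.9
```

```bash
python3 p.py -.05 .021
```

```text
t 4.2 p [ 0.6    -0.1601  0.0281] f [ 1.2 -2.  -0.1] open 0.419 q [-0.68  0.82  1.33  0.47  1.53 -0.94] tip 0.019
[ 0.59396066 -0.09879719  0.02848418] {'dr': [0.01, 0.0, -0.0], 'xyz': [4.74, 0.03, 3.93]}
```

Call:
{"name": "send_rows", "arguments": {"dr": [[0, 0, 0], [0, 0, 0], [0, 0, 0], [0, 0, 0], [0, 0, 0], [0, 0, 0], [0, 0, 0], [0, 0, 0]], "xyz": [[0.4, 0, 0.33], [1.0, 0, 0.83], [1.6, 0, 1.33], [2.2, 0, 1.83], [2.8, 0, 2.33], [3.4, 0, 2.83], [3.9, 0, 3.25], [4.2, 0, 3.5]], "jaw": [42, 42, 42, 42, 42, 42, 42, 42]}}

```text
time_s: 5.2
eef_pos: [0.5942, -0.105, 0.0283]
eef_rot: [-0.254, 0.629, 0.698, 0.229]
wrist_force: [0.2, -1.3, -0.7]
opening: 0.419
grasp_force: 0.8
```

```bash
python3 p.py -.10 .021; python3 - <<'E'
from h import *
np.set_printoptions(precision=4,suppress=True)
im=ctrl.camera("top");im2=ctrl.camera("scene")
cv2.imwrite("pics/d2.png",np.hstack([cv2.resize(im[160:260,270:370],(400,400),interpolation=2),cv2.resize(im2[150:250,240:340],(400,400),interpolation=2)])[...,::-1])
E
```

```text
t 5.2 p [ 0.5942 -0.105   0.0283] f [ 0.2 -1.3 -0.7] open 0.419 q [-0.62  0.77  1.43  0.5   1.47 -0.92] tip 0.019
[ 0.58878476 -0.04906581  0.02848418] {'dr': [0.0, -0.0, 0.0], 'xyz': [4.31, 0.04, 3.6]}
```

View pics/d2.png

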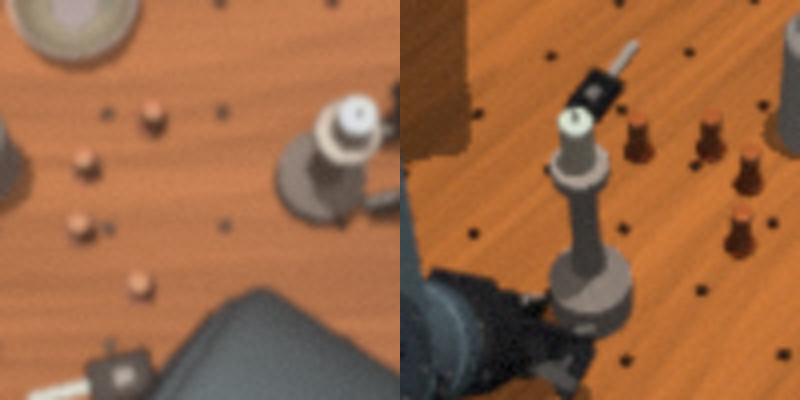

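```bash
python3 - <<'E'
from h import *
u=onz("top",full((324,177),270,160,4),.04);v=onz("scene",full((191,283),240,150,4),.04);print(u,v,np.array([.597,-.128])+.068*np.array([np.cos(1.6745),np.sin(1.6745)]))
yaw=1.482;e=np.array([np.cos(yaw),np.sin(yaw)]);n=np.array([-e[1],e[0]])
for f in(u,v): print("bay frame",(f[:2]-[.577,.0637])@e,(f[:2]-[.577,.0637])@n)
E
```

```text
[ 0.58562241 -0.06699945  0.04      ] [ 0.5953508  -0.06739302  0.04      ] [ 0.58996078 -0.06036532]
bay frame -0.12941988440704222 -0.020178824019148986
bay frame -0.12894920065486618 -0.029903792590205654
```

The candlestick at (322,177) in the top half and (591,283) in the scene half is still upright and on the line. I'll keep pushing.

Call:
{"name": "send_rows", "arguments": {"dr": [[0, 0, 0], [0, 0, 0], [0, 0, 0], [0, 0, 0], [0, 0, 0], [0, 0, 0], [0, 0, 0], [0, 0, 0]], "xyz": [[0.4, 0, 0.33], [1.0, 0, 0.83], [1.6, 0, 1.33], [2.2, 0, 1.83], [2.8, 0, 2.33], [3.4, 0, 2.83], [3.9, 0, 3.26], [4.3, 0, 3.6]], "jaw": [42, 42, 42, 42, 42, 42, 42, 42]}}

```text
time_s: 6.3
eef_pos: [0.5885, -0.0493, 0.0284]
eef_rot: [-0.254, 0.629, 0.698, 0.229]
wrist_force: [0.2, -1.8, -0.5]
opening: 0.416
grasp_force: 0.9
```

Call:
{"name": "send_rows", "arguments": {"dr": [[0, 0, 0], [0, 0, 0], [0, 0, 0], [0, 0, 0], [0, 0, 0], [0, 0, 0], [0, 0, 0], [0, 0, 0]], "xyz": [[0.4, 0, 0.33], [1.0, 0, 0.83], [1.6, 0, 1.33], [2.2, 0, 1.83], [2.6, 0, 2.17], [3.0, 0, 2.5], [3.3, 0, 2.75], [3.5, 0, 2.92]], "jaw": [42, 42, 42, 42, 42, 42, 42, 42]}}

```text
time_s: 7.3
eef_pos: [0.5838, -0.0042, 0.0285]
eef_rot: [-0.254, 0.629, 0.698, 0.229]
wrist_force: [0.3, -1.0, -1.4]
opening: 0.42
grasp_force: 0.8
```

```bash
python3 p.py -.169 .021; python3 - <<'E'
from h import *
im=ctrl.camera("top");im2=ctrl.camera("scene")
cv2.imwrite("pics/d3.png",np.hstack([cv2.resize(im[170:250,260:340],(400,400),interpolation=2),cv2.resize(im2[150:230,270:350],(400,400),interpolation=2)])[...,::-1])
E
```

```text
t 7.3 p [ 0.5838 -0.0042  0.0285] f [ 0.3 -1.  -1.4] open 0.42 q [-0.5   0.69  1.56  0.57  1.37 -0.86] tip 0.019
[0.58164203 0.01956349 0.02848418] {'dr': [0.0, -0.0, 0.0], 'xyz': [1.82, 0.03, 1.54]}
```

View pics/d3.png

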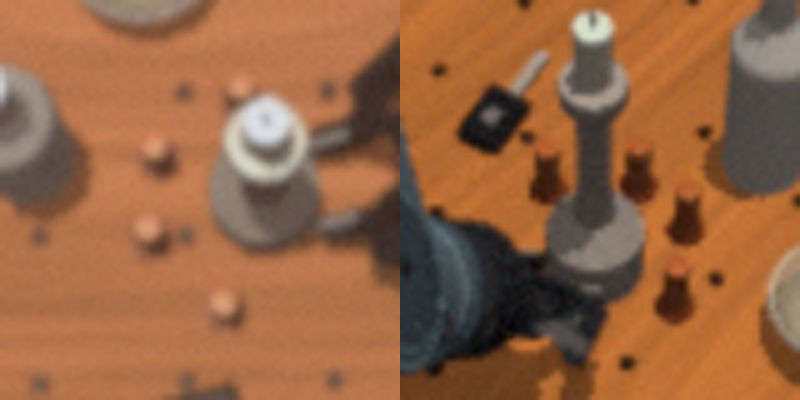

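The candlestick is upright inside the mouth (foot centre about (265,193) in the top half) and roughly 24 mm short of the back dowels at (156,150) and (150,230). Now the slow final approach.

Call:
{"name": "send_rows", "arguments": {"dr": [[0, 0, 0], [0, 0, 0], [0, 0, 0], [0, 0, 0], [0, 0, 0], [0, 0, 0], [0, 0, 0], [0, 0, 0]], "xyz": [[0.4, 0, 0.33], [0.8, 0, 0.67], [1.15, 0, 0.96], [1.4, 0, 1.17], [1.55, 0, 1.3], [1.65, 0, 1.38], [1.75, 0, 1.46], [1.8, 0, 1.5]], "jaw": [42, 42, 42, 42, 42, 42, 42, 42]}}

```text
time_s: 8.4
eef_pos: [0.5813, 0.019, 0.0286]
eef_rot: [-0.254, 0.629, 0.698, 0.229]
wrist_force: [0.1, -1.3, -1.3]
opening: 0.417
grasp_force: 0.8
```

```bash
python3 p.py -.173 .021
```

```text
t 8.4 p [0.5813 0.019  0.0286] f [ 0.1 -1.3 -1.3] open 0.417 q [-0.47  0.68  1.59  0.59  1.34 -0.85] tip 0.019
[0.58122796 0.023542   0.02848418] {'dr': [0.0, -0.0, 0.0], 'xyz': [0.34, 0.04, 0.3]}
```

Call:
{"name": "send_rows", "arguments": {"dr": [[0, 0, 0], [0, 0, 0], [0, 0, 0], [0, 0, 0], [0, 0, 0], [0, 0, 0], [0, 0, 0], [0, 0, 0]], "xyz": [[0.04, 0.01, 0.03], [0.08, 0.02, 0.06], [0.12, 0.03, 0.1], [0.16, 0.04, 0.13], [0.2, 0.05, 0.16], [0.24, 0.06, 0.2], [0.28, 0.07, 0.23], [0.32, 0.08, 0.27]], "jaw": [42, 42, 42, 42, 42, 42, 42, 42]}}

```text
time_s: 9.4
eef_pos: [0.5817, 0.0232, 0.0286]
eef_rot: [-0.254, 0.629, 0.698, 0.229]
wrist_force: [-0.8, -2.4, -1.2]
opening: 0.419
grasp_force: 0.8
```

Call:
{"name": "send_rows", "arguments": {"dr": [[0, 0, 0], [0, 0, 0], [0, 0, 0], [0, 0, 0], [0, 0, 0], [0, 0, 0], [0, 0, 0], [0, 0, 0]], "xyz": [[0.03, 0.01, 0.02], [0.05, 0.01, 0.04], [0.08, 0.02, 0.06], [0.1, 0.02, 0.08], [0.12, 0.03, 0.1], [0.14, 0.03, 0.12], [0.16, 0.04, 0.13], [0.16, 0.04, 0.13]], "jaw": [42, 42, 42, 42, 42, 42, 42, 42]}}

```text
time_s: 10.4
eef_pos: [0.582, 0.0251, 0.0286]
eef_rot: [-0.254, 0.629, 0.698, 0.229]
wrist_force: [-0.1, -2.6, -0.3]
opening: 0.423
grasp_force: 1.3
```

Call:
{"name": "send_rows", "arguments": {"dr": [[0, 0, 0], [0, 0, 0], [0, 0, 0], [0, 0, 0], [0, 0, 0], [0, 0, 0], [0, 0, 0], [0, 0, 0]], "xyz": [[0.03, 0.01, 0.02], [0.05, 0.01, 0.04], [0.08, 0.02, 0.06], [0.1, 0.02, 0.08], [0.12, 0.03, 0.1], [0.14, 0.03, 0.12], [0.16, 0.04, 0.13], [0.16, 0.04, 0.13]], "jaw": [42, 42, 42, 42, 42, 42, 42, 42]}}

```text
time_s: 11.4
eef_pos: [0.5824, 0.0257, 0.0287]
eef_rot: [-0.253, 0.629, 0.698, 0.229]
wrist_force: [-1.3, -9.9, 1.2]
opening: 0.421
grasp_force: 4.8
```

```bash
python3 - <<'E'
from h import *
stat()
im=ctrl.camera("top");im2=ctrl.camera("scene")
cv2.imwrite("pics/d4.png",np.hstack([cv2.resize(im[180:240,270:330],(400,400),interpolation=2),cv2.resize(im2[170:230,285:345],(400,400),interpolation=2)])[...,::-1])
E
```

```text
t 11.4 p [0.5824 0.0257 0.0287] f [-1.3 -9.9  1.2] open 0.421 q [-0.46  0.68  1.59  0.59  1.34 -0.84] tip 0.019
```

View pics/d4.png

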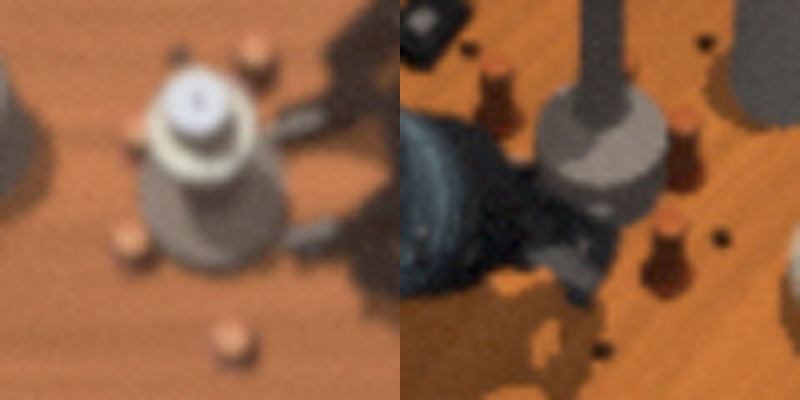

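The force rose sharply to 10 N along the bay axis, and the foot touches the back dowels at (130,240) and (140,140). I'll back off, shut the jaws, square up to the bay axis and give one flat push, so the foot can settle sideways against both dowels.

Call:
{"name": "send_rows", "arguments": {"dr": [[0, 0, 0], [0, 0, 0], [0, 0, 0], [0, 0, 0], [0, 0, 0], [0, 0, 0], [0, 0, 0], [0, 0, 0]], "xyz": [[-0.6, 0, -0.5], [-1.2, 0, -1.0], [-1.9, 0, -1.6], [-2.3, 0, -1.9], [-2.3, 0, -1.9], [-2.3, 0, -1.9], [-2.3, 0, -1.9], [-2.3, 0, -1.9]], "jaw": [42, 42, 42, 42, 0, 0, 0, 0]}}

```text
time_s: 12.5
eef_pos: [0.5851, -0.0021, 0.0284]
eef_rot: [-0.254, 0.629, 0.698, 0.229]
wrist_force: [-0.5, 0.0, 1.1]
opening: -0.002
grasp_force: 0.0
```

```bash
cat > b.py <<'E'
from h import *
import sys
yaw=1.482;d=np.array([np.cos(yaw),np.sin(yaw),0]);O=np.array([.577,.0637,0]);stat()
for a in sys.argv[1:]:
    P,R=fromfront(O-d*float(a)+[0,0,.024],yaw,np.radians(40));print(a,P,move(P,R))
E
python3 b.py .05 .03
```

```text
t 12.5 p [ 0.5851 -0.0021  0.0284] f [-0.5  0.   1.1] open -0.002 q [-0.5   0.69  1.56  0.57  1.37 -0.86] tip 0.019
.05 [ 0.57073572 -0.00666115  0.03148418] {'dr': [-1.18, -0.0, 1.41], 'xyz': [-0.04, -1.48, -0.43]}
.03 [0.57250931 0.01326006 0.03148418] {'dr': [-1.18, -0.0, 1.41], 'xyz': [1.46, -1.1, 0.83]}
```

Call:
{"name": "send_rows", "arguments": {"dr": [[-0.6, 0, 0.7], [-1.18, 0, 1.41], [-1.18, 0, 1.41], [-1.18, 0, 1.41], [-1.18, 0, 1.41], [-1.18, 0, 1.41], [-1.18, 0, 1.41], [-1.18, 0, 1.41]], "xyz": [[0, -0.7, -0.2], [0, -1.5, -0.43], [0, -1.5, -0.43], [0.4, -1.4, -0.1], [0.8, -1.3, 0.25], [1.1, -1.2, 0.5], [1.3, -1.15, 0.7], [1.45, -1.1, 0.82]], "jaw": [0, 0, 0, 0, 0, 0, 0, 0]}}

```text
time_s: 13.5
eef_pos: [0.5726, 0.0132, 0.0314]
eef_rot: [-0.231, 0.693, 0.634, 0.252]
wrist_force: [-0.5, -0.1, -0.5]
opening: -0.003
grasp_force: 0.0
```

```bash
python3 b.py .03 .026
```

```text
t 13.5 p [0.5726 0.0132 0.0314] f [-0.5 -0.1 -0.5] open -0.003 q [-0.51  0.61  1.7   0.67  1.24 -0.78] tip 0.019
.03 [0.57250931 0.01326006 0.03148418] {'dr': [-0.0, -0.0, 0.0], 'xyz': [0.01, -0.01, -0.0]}
.026 [0.57286403 0.0172443  0.03148418] {'dr': [-0.0, -0.0, 0.0], 'xyz': [0.32, -0.01, 0.26]}
```

Call:
{"name": "send_rows", "arguments": {"dr": [[0, 0, 0], [0, 0, 0], [0, 0, 0], [0, 0, 0], [0, 0, 0], [0, 0, 0], [0, 0, 0], [0, 0, 0]], "xyz": [[0.04, 0, 0.03], [0.08, 0, 0.06], [0.12, 0, 0.1], [0.16, 0, 0.13], [0.19, 0, 0.16], [0.22, 0, 0.18], [0.25, 0, 0.21], [0.28, 0, 0.23]], "jaw": [0, 0, 0, 0, 0, 0, 0, 0]}}

```text
time_s: 14.5
eef_pos: [0.5729, 0.0165, 0.0315]
eef_rot: [-0.231, 0.693, 0.634, 0.252]
wrist_force: [0.9, 0.2, 0.2]
opening: 0.007
grasp_force: 0.0
```

Call:
{"name": "send_rows", "arguments": {"dr": [[0, 0, 0], [0, 0, 0], [0, 0, 0], [0, 0, 0], [0, 0, 0], [0, 0, 0], [0, 0, 0], [0, 0, 0]], "xyz": [[0.04, 0, 0.03], [0.08, 0, 0.06], [0.12, 0, 0.1], [0.16, 0, 0.13], [0.19, 0, 0.16], [0.22, 0, 0.18], [0.25, 0, 0.21], [0.28, 0, 0.23]], "jaw": [0, 0, 0, 0, 0, 0, 0, 0]}}

```text
time_s: 15.5
eef_pos: [0.5734, 0.0183, 0.0315]
eef_rot: [-0.23, 0.694, 0.635, 0.252]
wrist_force: [-4.0, -10.8, 3.5]
opening: -0.0
grasp_force: 5.4
```

Call:
{"name": "send_rows", "arguments": {"dr": [[0, 0, 0], [0, 0, 0], [0, 0, 0], [0, 0, 0], [0, 0, 0], [0, 0, 0], [0, 0, 0], [0, 0, 0]], "xyz": [[0.02, 0, 0.02], [0.04, 0, 0.03], [0.06, 0, 0.05], [0.08, 0, 0.07], [0.08, 0, 0.07], [0.08, 0, 0.07], [0.08, 0, 0.07], [0.08, 0, 0.07]], "jaw": [0, 0, 0, 0, 0, 0, 0, 0]}}

```text
time_s: 16.5
eef_pos: [0.5735, 0.0184, 0.0315]
eef_rot: [-0.229, 0.694, 0.635, 0.252]
wrist_force: [-5.6, -13.3, 3.5]
opening: -0.002
grasp_force: 7.1
```

Call:
{"name": "send_rows", "arguments": {"dr": [[0, 0, 0], [0, 0, 0], [0, 0, 0], [0, 0, 0], [0, 0, 0], [0, 0, 0], [0, 0, 0], [0, 0, 0]], "xyz": [[-0.4, 0, -0.33], [-1.0, 0, -0.83], [-2.0, 0, -1.7], [-3.5, 0, -2.9], [-5, 0, -4.2], [-6.5, 0, -5.5], [-6.5, 0, -5.5], [-6.5, 0, -5.5]], "jaw": [0, 0, 0, 0, 0, 0, 0, 0]}}

```text
time_s: 17.5
eef_pos: [0.5656, -0.0636, 0.0318]
eef_rot: [-0.231, 0.693, 0.634, 0.253]
wrist_force: [-0.1, -0.5, 0.0]
opening: 0.002
grasp_force: 0.0
```

```bash
python3 - <<'E'
from h import *
stat()
im=ctrl.camera("top");im2=ctrl.camera("scene")
cv2.imwrite("pics/d5.png",np.hstack([cv2.resize(im[180:240,270:330],(400,400),interpolation=2),cv2.resize(im2[160:230,275:345],(400,400),interpolation=2)])[...,::-1])
# toggle: start behind ball, then end positions, tool vertical heading 0.09
yaw=.09;d=np.array([np.cos(yaw),np.sin(yaw),0]);H=np.array([.497,.407,0])
for s,z in((-.075,.20),(-.075,.073),(-.0,.073)):
    P,R=goal(H+d*s+[0,0,z],yaw,0);print(s,z,P,move(P,R))
E
```

```text
t 17.5 p [ 0.5656 -0.0636  0.0318] f [-0.1 -0.5  0. ] open 0.002 q [-0.63  0.64  1.65  0.61  1.31 -0.84] tip 0.019
-0.075 0.2 [0.42230355 0.40025911 0.2       ] {'dr': [-4.64, -5.54, 12.71], 'xyz': [45.17, -18.36, 16.0]}
-0.075 0.073 [0.42230355 0.40025911 0.073     ] {'dr': [-4.64, -5.54, 12.71], 'xyz': [37.0, -18.35, 25.73]}
-0.0 0.073 [0.497 0.407 0.073] {'dr': [-4.64, -5.54, 12.71], 'xyz': [38.02, -10.97, 26.58]}
```

View pics/d5.png

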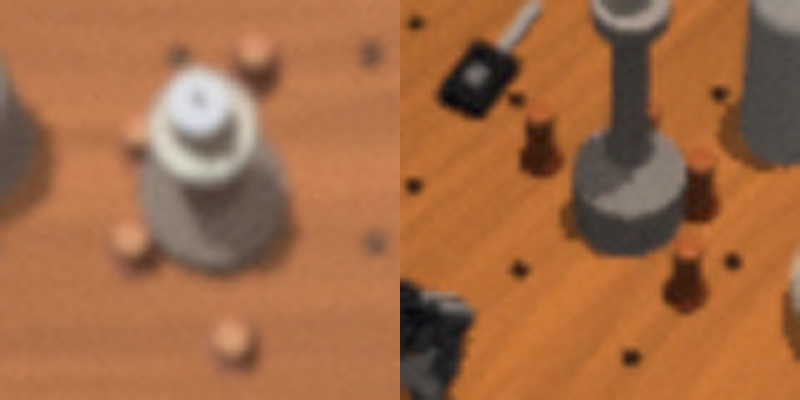

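The foot stands upright at (215,194) between the back dowels and did not move in the second push. The sideways part of the force suggests it may bear on only the +x dowel. A 35° nudge towards the other dowel will seat it on both.

```bash
sed -i 's/^yaw=1.482;/yaw=2.10;/' b.py; python3 b.py .06 .028 .024
```

```text
t 17.6 p [ 0.5655 -0.063   0.0318] f [-0.4 -0.  -0.5] open -0.001 q [-0.63  0.64  1.65  0.61  1.31 -0.84] tip 0.019
.06 [ 0.61771051 -0.00590873  0.03148418] {'dr': [3.79, -0.01, -4.52], 'xyz': [4.69, 4.7, 3.97]}
.028 [0.60155544 0.02171397 0.03148418] {'dr': [3.79, -0.01, -4.52], 'xyz': [6.68, 2.85, 5.65]}
.024 [0.59953605 0.02516681 0.03148418] {'dr': [3.79, -0.01, -4.52], 'xyz': [6.93, 2.62, 5.86]}
```

Call:
{"name": "send_rows", "arguments": {"dr": [[0.95, 0, -1.13], [1.9, 0, -2.26], [2.85, 0, -3.4], [3.79, 0, -4.52], [3.79, 0, -4.52], [3.79, 0, -4.52], [3.79, 0, -4.52], [3.79, 0, -4.52]], "xyz": [[0.5, 1.2, 0.42], [1, 2.4, 0.85], [1.5, 3.5, 1.27], [2, 4.7, 1.7], [3, 4.7, 2.54], [4, 4.7, 3.38], [4.7, 4.7, 3.97], [4.7, 4.7, 3.97]], "jaw": [0, 0, 0, 0, 0, 0, 0, 0]}}

```text
time_s: 18.6
eef_pos: [0.6174, -0.006, 0.0319]
eef_rot: [-0.297, 0.468, 0.815, 0.17]
wrist_force: [-1.0, 0.2, 0.1]
opening: -0.001
grasp_force: 0.0
```

```bash
python3 b.py .06 .028
```

```text
t 18.6 p [ 0.6174 -0.006   0.0319] f [-1.   0.2  0.1] open -0.001 q [-0.4   0.85  1.26  0.4   1.61 -1.03] tip 0.019
.06 [ 0.61771051 -0.00590873  0.03148418] {'dr': [0.01, -0.01, -0.01], 'xyz': [-0.03, 0.03, 0.03]}
.028 [0.60155544 0.02171397 0.03148418] {'dr': [0.01, -0.01, -0.01], 'xyz': [2.42, 0.03, 2.08]}
```

Call:
{"name": "send_rows", "arguments": {"dr": [[0, 0, 0], [0, 0, 0], [0, 0, 0], [0, 0, 0], [0, 0, 0], [0, 0, 0], [0, 0, 0], [0, 0, 0]], "xyz": [[0.8, 0, 0.7], [1.5, 0, 1.28], [2.0, 0, 1.7], [2.3, 0, 1.95], [2.42, 0, 2.06], [2.5, 0, 2.12], [2.58, 0, 2.19], [2.66, 0, 2.26]], "jaw": [0, 0, 0, 0, 0, 0, 0, 0]}}

```text
time_s: 19.6
eef_pos: [0.6005, 0.0233, 0.0314]
eef_rot: [-0.296, 0.468, 0.815, 0.17]
wrist_force: [1.2, -4.1, 0.6]
opening: 0.003
grasp_force: 1.4
```

Call:
{"name": "send_rows", "arguments": {"dr": [[0, 0, 0], [0, 0, 0], [0, 0, 0], [0, 0, 0], [0, 0, 0], [0, 0, 0], [0, 0, 0], [0, 0, 0]], "xyz": [[0.02, 0, 0.02], [0.04, 0, 0.03], [0.06, 0, 0.05], [0.08, 0, 0.07], [0.1, 0, 0.08], [0.12, 0, 0.1], [0.13, 0, 0.11], [0.14, 0, 0.12]], "jaw": [0, 0, 0, 0, 0, 0, 0, 0]}}

```text
time_s: 20.6
eef_pos: [0.6003, 0.0236, 0.0316]
eef_rot: [-0.295, 0.468, 0.815, 0.17]
wrist_force: [2.7, -8.1, 0.2]
opening: 0.0
grasp_force: 3.9
```

The push force (2.7, -8.1 N) points 23° off the bay axis, between the 0° and 35° single-dowel lines. Both back dowels therefore share the load and the foot is seated. I'll retreat and go to the toggle around the robot's side.

Call:
{"name": "send_rows", "arguments": {"dr": [[0, 0, 0], [0, 0, 0], [0, 0, 0], [0, 0, 0], [0, 0, 0], [0, 0, 0], [0, 0, 0], [0, 0, 0]], "xyz": [[-0.4, 0, -0.33], [-1.2, 0, -1.0], [-2.7, 0, -2.3], [-4.5, 0, -3.9], [-5, 0, -7], [-4.5, 0, -11], [-4, 0, -15], [-3, 0, -19]], "jaw": [0, 0, 0, 0, 0, 0, 0, 0]}}

```text
time_s: 21.6
eef_pos: [0.6727, -0.1009, 0.1582]
eef_rot: [-0.297, 0.468, 0.815, 0.171]
wrist_force: [-0.8, 0.3, 0.5]
opening: -0.001
grasp_force: 0.0
```

```bash
cat > t.py <<'E'
from h import *
import sys
stat();yaw=.09;d=np.array([np.cos(yaw),np.sin(yaw),0]);H=np.array([.497,.407,0])
P,R=goal([.40,-.08,.25],yaw+np.pi-1.0,0.3);print("via",move(P,R))
P,R=goal([.40,.2,.25],yaw+np.pi-.3,0);print("via2",move(P,R))
for s,z in((-.075,.20),(-.075,.073),(-.003,.073)):
    P,R=goal(H+d*s+[0,0,z],yaw+np.pi,0);print(s,z,P,move(P,R))
E
python3 t.py
```

```text
t 21.6 p [ 0.6727 -0.1009  0.1582] f [-0.8  0.3  0.5] open -0.001 q [-0.48  0.86  0.97  0.37  1.91 -0.99] tip 0.019
via {'dr': [0.61, -3.81, -1.12], 'xyz': [17.81, -22.5, 3.0]}
via2 {'dr': [2.78, -6.29, -7.61], 'xyz': [36.31, -8.38, 18.57]}
-0.075 0.2 [0.42230355 0.40025911 0.2       ] {'dr': [3.77, -5.94, -10.35], 'xyz': [45.46, 3.65, 32.81]}
-0.075 0.073 [0.42230355 0.40025911 0.073     ] {'dr': [3.77, -5.94, -10.35], 'xyz': [37.28, 3.65, 42.52]}
-0.003 0.073 [0.49401214 0.40673036 0.073     ] {'dr': [3.77, -5.94, -10.35], 'xyz': [34.94, 10.17, 40.55]}
```

Call:
{"name": "send_rows", "arguments": {"dr": [[0.1, -0.5, -0.15], [0.2, -1.0, -0.3], [0.3, -1.6, -0.5], [0.35, -2.2, -0.65], [0.45, -2.8, -0.8], [0.5, -3.4, -1], [0.6, -3.8, -1.1], [0.6, -3.8, -1.1]], "xyz": [[2.5, -3, 0.4], [5, -6, 0.8], [7.6, -9.5, 1.3], [10, -13, 1.7], [12.5, -16, 2.1], [15, -19, 2.5], [17.8, -22.5, 3], [17.8, -22.5, 3]], "jaw": [0, 0, 0, 0, 0, 0, 0, 0]}}

```text
time_s: 22.6
eef_pos: [0.3984, -0.0786, 0.2505]
eef_rot: [-0.133, 0.435, 0.888, 0.066]
wrist_force: [1.6, -0.1, 0.3]
opening: -0.0
grasp_force: 0.0
```

```bash
python3 t.py
```

```text
t 22.6 p [ 0.3984 -0.0786  0.2505] f [ 1.6 -0.1  0.3] open -0.0 q [-0.57 -0.03  1.86  0.1   1.59 -1.24] tip 0.019
via {'dr': [0.02, 0.02, -0.01], 'xyz': [-0.21, 0.04, -0.01]}
via2 {'dr': [1.01, -2.72, -6.65], 'xyz': [20.94, 17.19, 6.5]}
-0.075 0.2 [0.42230355 0.40025911 0.2       ] {'dr': [1.43, -2.59, -9.49], 'xyz': [33.3, 31.21, 15.53]}
-0.075 0.073 [0.42230355 0.40025911 0.073     ] {'dr': [1.43, -2.59, -9.49], 'xyz': [29.57, 31.2, 27.68]}
-0.003 0.073 [0.49401214 0.40673036 0.073     ] {'dr': [1.43, -2.59, -9.49], 'xyz': [25.86, 37.26, 26.54]}
```

Call:
{"name": "send_rows", "arguments": {"dr": [[0.15, -0.4, -1], [0.3, -0.8, -2], [0.45, -1.2, -3], [0.6, -1.6, -4], [0.8, -2.1, -5], [0.95, -2.5, -6], [1, -2.7, -6.6], [1, -2.7, -6.6]], "xyz": [[3, 2.5, 1], [6, 5, 2], [9, 7.5, 3], [12, 10, 4], [15, 12.5, 5], [18, 15, 6], [21, 17.2, 6.5], [21, 17.2, 6.5]], "jaw": [0, 0, 0, 0, 0, 0, 0, 0]}}

```text
time_s: 23.6
eef_pos: [0.4012, 0.2022, 0.2491]
eef_rot: [-0.002, 0.105, 0.994, 0.001]
wrist_force: [0.3, 0.5, -1.0]
opening: 0.002
grasp_force: 0.0
```

```bash
python3 t.py
```

```text
t 23.6 p [0.4012 0.2022 0.2491] f [ 0.3  0.5 -1. ] open 0.002 q [ 0.2  -0.11  1.91  0.    1.35 -1.16] tip 0.019
via {'dr': [-1.0, 2.69, 6.63], 'xyz': [-5.79, -27.62, -0.18]}
via2 {'dr': [0.02, -0.05, -0.01], 'xyz': [0.07, -0.24, -0.09]}
-0.075 0.2 [0.42230355 0.40025911 0.2       ] {'dr': [0.03, -0.04, -2.87], 'xyz': [2.05, 19.8, 4.96]}
-0.075 0.073 [0.42230355 0.40025911 0.073     ] {'dr': [0.03, -0.04, -2.87], 'xyz': [1.99, 19.77, 17.66]}
-0.003 0.073 [0.49401214 0.40673036 0.073     ] {'dr': [0.03, -0.04, -2.87], 'xyz': [-4.89, 21.9, 17.63]}
```

Call:
{"name": "send_rows", "arguments": {"dr": [[0, 0, -0.7], [0, 0, -1.5], [0, 0, -2.3], [0, 0, -2.87], [0, 0, -2.87], [0, 0, -2.87], [0, 0, -2.87], [0, 0, -2.87]], "xyz": [[1, 5, 1], [2, 10, 2], [2, 15, 3.5], [2, 19.8, 5], [2, 19.8, 9], [2, 19.8, 13], [2, 19.8, 16], [2, 19.8, 17.6]], "jaw": [0, 0, 0, 0, 0, 0, 0, 0]}}

```text
time_s: 24.6
eef_pos: [0.4231, 0.3965, 0.0709]
eef_rot: [-0.004, -0.042, 0.999, 0.0]
wrist_force: [0.4, -0.0, -0.1]
opening: 0.004
grasp_force: 0.0
```

```bash
python3 t.py; python3 - <<'E'
from h import *
im=ctrl.camera("top");im2=ctrl.camera("scene")
cv2.imwrite("pics/e1.png",np.hstack([cv2.resize(im[200:280,130:210],(400,400),interpolation=2),cv2.resize(im2[70:150,320:400],(400,400),interpolation=2)])[...,::-1])
E
```

```text
t 24.6 p [0.4231 0.3965 0.0709] f [ 0.4 -0.  -0.1] open 0.004 q [ 0.55  0.42  1.71  0.    1.02 -1.11] tip 0.019
via {'dr': [-1.45, 2.56, 9.41], 'xyz': [6.41, -47.28, -17.92]}
via2 {'dr': [-0.0, -0.07, 2.8], 'xyz': [4.07, -19.37, -17.9]}
-0.075 0.2 [0.42230355 0.40025911 0.2       ] {'dr': [0.01, -0.07, -0.06], 'xyz': [0.14, 0.39, -12.91]}
-0.075 0.073 [0.42230355 0.40025911 0.073     ] {'dr': [0.01, -0.07, -0.06], 'xyz': [0.05, 0.38, -0.21]}
-0.003 0.073 [0.49401214 0.40673036 0.073     ] {'dr': [0.01, -0.07, -0.06], 'xyz': [-7.15, 0.42, -0.26]}
```

View pics/e1.png

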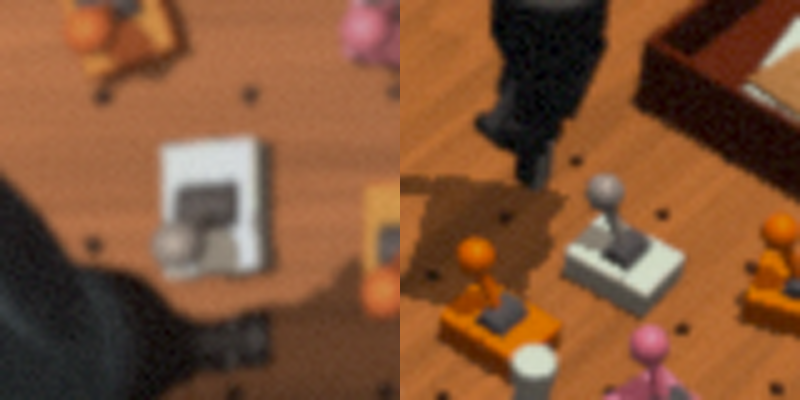

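```bash
python3 - <<'E'
from h import *
for n,x0,y0 in(("top",130,200),("scene",320,70)):
    for X in([.4231,.3965,.052],[.4748,.408,.066],[.497,.407,.025]):
        print(n,X,((proj(n,X)[0]-[x0,y0]+.5)*5).round())
E
```

```text
top [0.4231, 0.3965, 0.052] [202. 348.]
top [0.4748, 0.408, 0.066] [174. 243.]
top [0.497, 0.407, 0.025] [209. 205.]
scene [0.4231, 0.3965, 0.052] [133. 181.]
scene [0.4748, 0.408, 0.066] [203. 193.]
scene [0.497, 0.407, 0.025] [221. 253.]
```

The scene half shows the fingertips at (535,180), as projected, behind the ball at (605,192) of the white toggle and clear of the orange and pink ones. Pushing the lever now.

Call:
{"name": "send_rows", "arguments": {"dr": [[0, 0, 0], [0, 0, 0], [0, 0, 0], [0, 0, 0], [0, 0, 0], [0, 0, 0], [0, 0, 0], [0, 0, 0]], "xyz": [[-0.8, 0.4, -0.2], [-1.7, 0.4, -0.2], [-2.4, 0.4, -0.2], [-3.1, 0.4, -0.2], [-3.8, 0.4, -0.2], [-4.5, 0.4, -0.2], [-5.2, 0.4, -0.2], [-5.8, 0.4, -0.2]], "jaw": [0, 0, 0, 0, 0, 0, 0, 0]}}

```text
time_s: 25.7
eef_pos: [0.4813, 0.4069, 0.0752]
eef_rot: [-0.002, -0.043, 0.999, 0.001]
wrist_force: [-1.9, 0.2, 1.7]
opening: -0.001
grasp_force: 0.7
```

Call:
{"name": "send_rows", "arguments": {"dr": [[0, 0, 0], [0, 0, 0], [0, 0, 0], [0, 0, 0], [0, 0, 0], [0, 0, 0], [0, 0, 0], [0, 0, 0]], "xyz": [[-0.4, 0, 0], [-0.8, 0, 0], [-1.1, 0, 0], [-1.3, 0, 0], [-1.4, 0, 0], [-1.5, 0, 0], [-1.6, 0, 0], [-1.7, 0, 0]], "jaw": [0, 0, 0, 0, 0, 0, 0, 0]}}

```text
time_s: 26.7
eef_pos: [0.4976, 0.4083, 0.0751]
eef_rot: [-0.002, -0.043, 0.999, 0.001]
wrist_force: [-1.4, -0.1, -0.8]
opening: 0.001
grasp_force: 0.7
```

Call:
{"name": "send_rows", "arguments": {"dr": [[0, 0, 0], [0, 0, 0], [0, 0, 0], [0, 0, 0], [0, 0, 0], [0, 0, 0], [0, 0, 0], [0, 0, 0]], "xyz": [[-0.05, 0, 0], [-0.1, 0, 0], [-0.15, 0, 0], [-0.2, 0, 0], [-0.25, 0, 0], [-0.3, 0, 0], [-0.35, 0, 0], [-0.4, 0, 0]], "jaw": [0, 0, 0, 0, 0, 0, 0, 0]}}

```text
time_s: 27.7
eef_pos: [0.4987, 0.4084, 0.0749]
eef_rot: [-0.005, -0.043, 0.999, 0.001]
wrist_force: [-13.9, -3.0, 6.9]
opening: -0.002
grasp_force: 6.9
```

The lever is at its stop: the force rose from 1.4 to 14 N with almost no travel. Retreating.

Call:
{"name": "send_rows", "arguments": {"dr": [[0, 0, 0], [0, 0, 0], [0, 0, 0], [0, 0, 0], [0, 0, 0], [0, 0, 0], [0, 0, 0], [0, 0, 0]], "xyz": [[0.5, 0, 0], [2, 0, 0], [5, 0, 0], [8, 0, 0], [9, 0, -4], [9, 0, -8], [9, 0, -12], [9, 0, -15]], "jaw": [0, 0, 0, 0, 0, 0, 0, 0]}}

```text
time_s: 28.7
eef_pos: [0.4127, 0.4009, 0.2279]
eef_rot: [-0.0, -0.043, 0.999, 0.002]
wrist_force: [-0.2, -0.0, 0.4]
opening: -0.0
grasp_force: 0.0
```

```bash
python3 - <<'E'
from h import *
stat()
im=ctrl.camera("top");im2=ctrl.camera("scene")
cv2.imwrite("pics/f1.png",np.hstack([cv2.resize(im[140:280,140:340],(400,280),interpolation=2),cv2.resize(im2[90:230,260:460],(400,280),interpolation=2)])[...,::-1])
H=np.array([.497,.407,.022]);d=np.array([np.cos(.09),np.sin(.09),0])
X=H+d*.024+[0,0,.044]
print(((proj("top",X)[0]-[140,140])*2).round(),((proj("scene",X)[0]-[260,90])*2).round())
E
```

```text
t 28.7 p [0.4127 0.4009 0.2279] f [-0.2 -0.   0.4] open -0.0 q [ 0.56  0.2   1.63  0.    1.31 -1.09] tip 0.019
[ 50. 180.] [222.  49.]
```

View pics/f1.png

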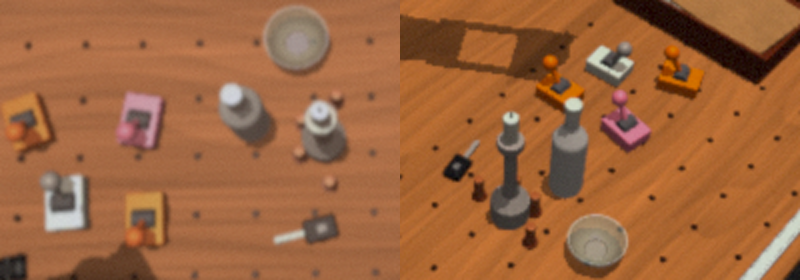

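The white toggle's ball is now on its far side, at (50,180) in the top half and (624,48) in the scene half, which matches the projected "on" position. The candlestick stands upright against the back dowels and nothing else has moved, so I'm handing in.

```bash
python3 -c "
from bench import ctrl
print(ctrl.hand_in())"
```

```text
the job is handed in; nothing more can be done
None
```

I handed the job in at about 29 s: the candlestick stands upright against both back dowels by force reading and picture, the white toggle is flipped fully to its stop, and nothing else in view moved; the LED strip itself I did not check.

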